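# Roll the knurled wheel of a pad press to the gauge mark and lock it

### The arm

A 7-joint arm with a two-finger parallel gripper is mounted at the origin on a cart in front of the work surface, level with it; the furniture and walls round the work are solid. World frame = base frame: x ahead of the robot, y to its left, z up, the work surface at z = 0. Lengths are in mm, angles in rad, forces in N, time in s.
With the tool pointing down it reaches from about 400 to 925 mm from the base axis. Payload 5.6 kg.
Tool frame: the origin (TCP) lies midway between the tips of the shut fingers; the grasp point (between the pads) lies 19 mm behind it; z points along the fingers, y is the line along which they close (so a half turn about z gives the same grasp; the last joint's range is limited). The gripper opens to 85 mm and grips with 20 to 120 N. Pads are 22 mm wide; open, the fingers measure 114 mm over their backs; the gripper's body (76 mm by 85 mm) begins 54 mm behind the grasp point. The pads swing forward as they close: fully open they stand 13 mm farther back than shut.
Start: joints at [1.181, 0.468, -0.012, 1.603, 0.006, 1.071, -0.056], TCP at [220.888, -611.324, 231.29] pointing down, gripper open.
Joint ranges: [-2.53, 2.53], [-0.31, 2.02], [-1.57, 1.55], [0.28, 2.44], [-1.29, 4.43], [0.15, 1.84], [-2.92, 2.92]. Speed limits (rad/s): [2.57, 2.57, 3.14, 3.14, 3.14, 3.14, 3.14].

### API

Orientations are given as a unit quaternion [w, x, y, z].
In Python, from plant import robot gives the robot as it stands.
- The arm moves only by the shell command python3 -m creep 'ROWS' [OPENING] [FORCE]. ROWS is JSON, a list of rows, each an object with "linear": the shift along the tool's x, y, z in m, a list of three; "spin": the turn about the tool's z in rad. In form: [{"linear": [tx, ty, tz], "spin": spin}, ...]. A call has 1 to 12 rows; each row shifts and turns the commanded pose from where the row before left it, along the tool's axes as they then stand; what a row does not reach is not made up. A row lasts 1/8 s, in which the tool goes at most 62.5 mm and 10.7 degrees, less where a joint would pass 70% of its speed; a pose out of reach is approached as far as the arm can. A call with a gripper value outside its range is refused whole. OPENING is the closure, from 0 (fully open) to 1 (shut), set as the call begins (- or left out, the last holds). The fingers move at their own pace and stop on an object; FORCE is the grip in N (left out, the last holds). Time passes only in rows, so rows that do not move let the fingers close. It gives the time, the measured TCP pose, the force, the opening and the grip force at its end, in the units of the state.
- robot.state(): the state, without advancing time (a new reading comes with each control period).
- robot.snapshot(name): name is "scene" or "top" or "wrist"; returns (picture, depth): 420x560x3 uint8, red, green, blue; 420x560 float32, mm along the optical axis (not along the pixel's ray), 0 where there is no reading.
- robot.camera_params(name): a dict with "vertical_fov" (degrees; the focal length in pixels is half the picture's height over the tangent of half this angle, whatever the lens; pixels are square), "cx", "cy" (the principal point, pixels), "rvec" (rotation vector, rad) and "tvec" (3), from world to camera coordinates, as OpenCV has them. Camera axes: x right, y down, z forward; pixel columns grow to the right and rows downward; lengths in mm; the calibration is good to about 2 mm. The wrist camera is an equidistant fisheye: a pixel r from the principal point sees the ray r / f radians off the axis. A picture is of the moment at which its call begins: read the wrist's pose just before it. camera_params takes no time and is no camera call; for the wrist camera it gives the pose at the moment of the call.
- robot.close_job(): hands the job in; it is judged then, once.
The state is a dict: "t": time; "joints": joint angles; "qd": joint speeds; "tau": joint torques, N m; "ee_pos": TCP position; "eef_rot": TCP orientation; "wrist_force": force on the tool from outside, world axes, zero at the start; "moment": the same for the moment, N m; "gripper_width": finger opening in mm; "gripper_force": force on a finger pad.
Only numpy, scipy, OpenCV 4.12 (cv2) and the standard library are available. Lean on these libraries where they do the work, as an engineer would, in place of code of your own. Each camera call takes 0.05 s, during which the arm holds its last target. There are 200 camera calls.

### The job

The yellow note block lies loosely in the pad press, ready for its spine to be glued. With a fingertip on top of the knurled wheel, roll the wheel until the pointer of the sliding jaw stands at the red gauge mark, so that the block is squared up without being clamped; then push the orange lever round clockwise to its stop to lock the setting, and take the hand away. Move the jaw only by the wheel, do not touch or lift the block, and leave the things around the press where they are.

Things in the scene. Friction and masses are not known exactly. Their poses are not given: they have to be found in the camera images.
- press: Fixed grey press; bed 152 x 236 mm, 14 mm high. Origin on the table under the bed; x points to its rear (front edge x = -82 mm), y from the wheel end to the fence, z up. Fence: inner face y = +100 mm; fence and jaw are 124 mm long in x, tops at z = 60 mm, the block lies between. Brackets before and behind the wheel (x = -26 to -16 and 7 to 37 mm) are 34 mm wide in y, tops at z = 60 and 65 mm.
- wheel_top (a point): Topmost point, mid-width, of the dark knurled steel wheel at press x = -2, y = -82, z = 71 mm (does not turn with it). Wheel radius 28 mm, width 20 mm, axis level along press x; its top stands 6 to 11 mm above the brackets, freer to either side in y. The axle does not give: 3 to 15 N down is plenty. About 2 N along the rim turns it; it stays where left.
- wheel (a joint): Angle of the knurled wheel in rad; grows as its top is rolled toward press +y (toward block and fence), which closes the jaw; rolling toward -y opens it. A pinion drives the jaw's rack: 8 mm of jaw per radian, so 3.5 mm of fingertip travel per 1 mm of jaw. Takes several strokes.
- jaw (a joint): Travel of the sliding aluminium jaw along press +y in m: 0 fully open (gap to the fence 116 mm), grows as the gap closes. At the gauge mark it reads 0.036 (gap 80 mm); at about 0.040 it would clamp the block.
- pointer (a point): Tip of the jaw's small black pointer, on the front end of the jaw, just above the white scale on the front edge of the bed. It moves with the jaw along press y.
- mark (a point): The red gauge mark, a 3 mm red line across the white scale with a red tab at its front end; scale lines are 5 mm apart. Axes as the press. The pointer is at the mark when its y in these axes is 0.
- lever (a joint): Lock lever's angle in rad: 0 open (starts near there), arm pointing from the pivot to press -x turned 15 degrees (0.26 rad) to the -y side, grows as the arm swings clockwise seen from above, towards press +y, to its stop at 1.3 (locked). It stays where it is left; about 2 N at the grip moves it.
- lever_grip (a point): Middle of the lever's orange grip, 50 mm from the pivot, 40 mm above the table. The grip is a level round bar 14 mm thick, about 42 mm long (its end is 65 mm from the pivot), clear underneath except for the 14 mm high bed. Turns with the lever.
- lever_pivot (a point): Vertical pivot axis of the lever, at the height of the grip's middle, on a 23 mm thick round post at press x = -62 mm, y = -82 mm. Axes as the press.
- pad: Loose yellow block of note sheets, 77 x 77 x 44 mm, origin under its centre, lying a little askew on the bed between jaw and fence.
- glue_bottle: Bystander: white glue bottle with an orange nozzle, 55 mm thick, 155 mm high, standing left of the fence; origin under its centre.
- weight: Bystander: blue domed sheet weight, 44 mm, 36 mm high, left of the fence; origin under its centre.
- tape_measure: Bystander: yellow pocket tape measure, 63 x 76 x 37 mm, behind the press; origin under its centre.
- red_cutter: Bystander: small red cutter, 22 x 147 x 14 mm, lying right of the wheel end; origin under its centre, long axis its y.
There are look-alikes about, which are no part of the job. Leave any blue or white look-alike of the pad alone.

How it is judged:
By the outcome, as a careful person would: the job done as asked, in the order asked, and still so for the second after the job is handed in, with the robot touching nothing.
It also fails if it takes over 54 s, if anything falls off the work surface, if the arm or the gripper's body presses on something with over 40 N, if the wrist force passes 120 N, or if a joint passes its speed limit or range.

## Working session

There is one attempt and no reset: what is moved stays moved. The work goes in short steps, Python scripts to look and compute and a shell command to move; the robot and the scene stay as the last step left them, time stands still between calls to the robot, and variables do not carry over. Pictures are saved under pics/ and viewed, at most 10 in all, crops included, and the job is handed in when it is done.

```bash
ls; mkdir -p pics
cat > h.py <<'E'
import numpy as np, cv2, json
from plant import robot
from scipy.spatial.transform import Rotation as R
def snap(n,f=None):
    P=robot.camera_params(n); im,d=robot.snapshot(n)
    if f: cv2.imwrite('pics/'+f,cv2.cvtColor(im,cv2.COLOR_RGB2BGR))
    return im,d,P
def rays(P,uv,fish=False):
    uv=np.atleast_2d(np.float64(uv)); f=210/np.tan(np.radians(P['vertical_fov'])/2)
    q=(uv-[P['cx'],P['cy']])/f
    if fish:
        r=np.linalg.norm(q,axis=1,keepdims=True)+1e-12; v=np.c_[q/r*np.sin(r),np.cos(r)]
    else: v=np.c_[q,np.ones(len(q))]
    M=cv2.Rodrigues(np.float64(P['rvec']).reshape(3,1))[0]; t=np.float64(P['tvec']).ravel()
    return -M.T@t, v@M
def plane(P,uv,z,fish=False):
    o,d=rays(P,uv,fish); return o+d*((z-o[2])/d[:,2:3])
def pts(P,uv,dep,fish=False):
    o,d=rays(P,uv,fish); M=cv2.Rodrigues(np.float64(P['rvec']).reshape(3,1))[0]
    return o+d*(np.float64(dep).reshape(-1,1)/(d@M.T)[:,2:3])
E
python3 - <<'E'
from h import *
for n in('scene','top'):
    im,d,P=snap(n,n+'0.png'); print(n,P)
s=robot.state();print({k:np.round(v,3).tolist() for k,v in s.items()})
E
```

```text
pics
scene {'vertical_fov': 55.15398362014163, 'cx': 277.99422634198766, 'cy': 208.9922862088485, 'rvec': array([ 0.99699482, -2.42194104,  1.06897585]), 'tvec': array([473.38710306, 274.14742523, 663.7678131 ])}
top {'vertical_fov': 52.827661928092574, 'cx': 279.9266123030446, 'cy': 207.97763140589123, 'rvec': array([ 2.19093224, -2.13553622,  0.15058457]), 'tvec': array([  60.91984141,  552.53061823, 1010.56314274])}
{'t': 0.1, 'joints': [1.181, 0.468, -0.012, 1.604, 0.006, 1.071, -0.056], 'qd': [0.0, -0.004, -0.001, -0.002, -0.001, 0.0, 0.001], 'tau': [0.001, -53.352, 0.021, -25.197, 0.012, 0.004, -0.0], 'ee_pos': [220.637, -610.87, 230.41], 'eef_rot': [-0.001, 0.985, 0.172, -0.0], 'wrist_force': [0.952, -0.011, -0.696], 'moment': [0.002, 0.011, -0.018], 'gripper_force': 0.0, 'gripper_width': 85.507}
```

View pics/scene0.png

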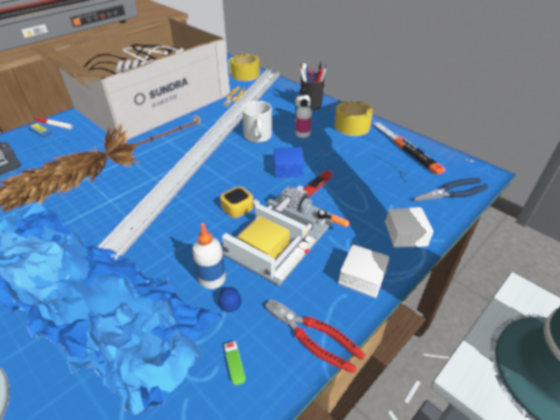

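View pics/top0.png

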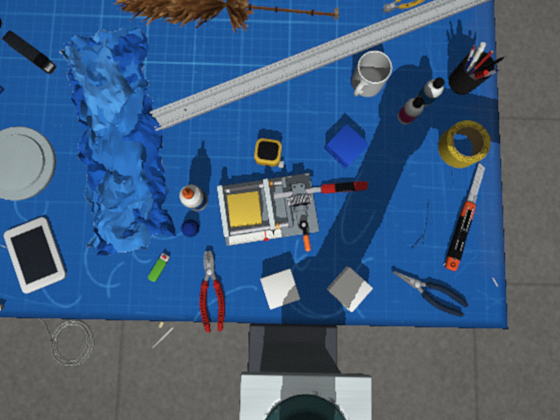

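The scene view shows the press mid-picture at (285,235), with the bottle, blue weight and tape around it. In the top view the bed spans about (218..318, 172..245), with the wheel near (298,200), lever grip at (307,242) and red mark at (268,236). I'll zoom in on the top view.

Run:
```python
from h import *
im=cv2.imread('pics/top0.png')[160:260,205:338]
cv2.imwrite('pics/c0.png',cv2.resize(im,None,fx=6,fy=6,interpolation=cv2.INTER_CUBIC))
```

```text
(no output)
```

View pics/c0.png

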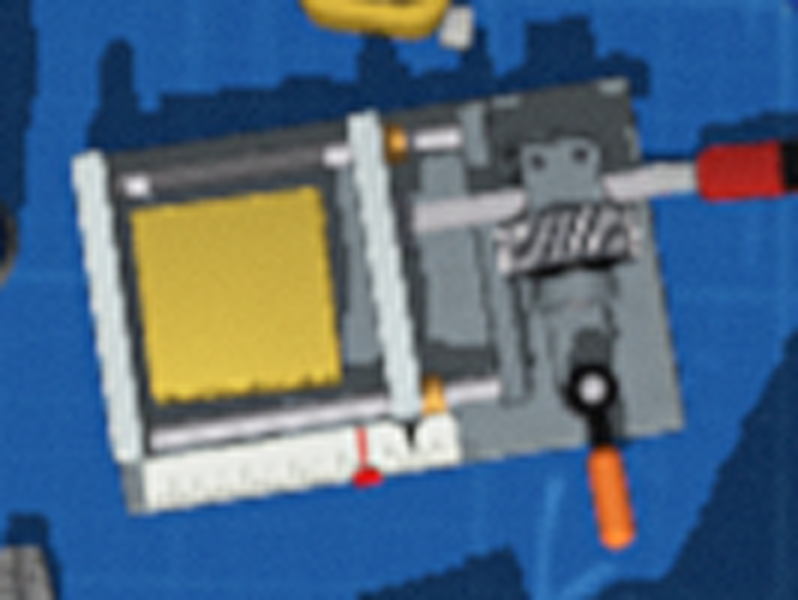

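The crop shows bed corners front-left (133,512), front-right (683,428) and rear-right (628,82). The wheel is at (567,240), the pivot at (592,388), the pointer at (411,440) and the mark at (365,465). The jaw has about 20 mm to go.

Run:
```python
from h import *
P=robot.camera_params('top')
f=lambda c:np.array([205,160])+(np.array(c)+.5)/6-.5
c=plane(P,[f(p) for p in[(133,512),(683,428),(628,82)]],14)
print(c.round(1),np.linalg.norm(c[0]-c[1]),np.linalg.norm(c[1]-c[2]))
yv=c[0]-c[1];yaw=np.arctan2(-yv[0],yv[1]);xv=c[2]-c[1];print(yaw,np.arctan2(xv[1],xv[0]))
X=np.array([np.cos(yaw),np.sin(yaw)]);Y=np.array([-X[1],X[0]])
O=[]
for n,p,z,l in[('wheel',(567,240),71,(-2,-82)),('pivot',(592,388),48,(-62,-82)),('fr',(683,428),14,(-82,-118)),('fl',(133,512),14,(-82,118)),('rr',(628,82),14,(70,-118))]:
    q=plane(P,f(p),z)[0,:2];o=q-X*l[0]-Y*l[1];O.append(o);print(n,q.round(1),'O',o.round(1))
m,p=plane(P,[f((363,445)),f((411,445))],[[14],[16]])[:, :2] if 0 else (plane(P,f((363,445)),14)[0,:2],plane(P,f((411,443)),17)[0,:2])
print('jaw to go',(m-p)@Y,'mark press y',(m-np.mean(O,0))@Y)
w=plane(P,f((567,240)),71)[0]
im,d,P=snap('top')
u=f((567,240)).round().astype(int);print(pts(P,[u],[d[u[1],u[0]]]))
u=f((592,388)).round().astype(int);print(pts(P,[u],[d[u[1],u[0]]]))
```

```text
[[457.3 204.7  14. ]
 [498.  -23.   14. ]
 [644.4   2.3  14. ]] 231.34012465268847 148.62962429907603
0.17692933810668746 0.17128973771335182
wheel [567.6  30.2] O [555.1 111.3]
pivot [510.7  17.6] O [557.3 109.3]
fr [498. -23.] O [557.9 107.6]
fl [457.3 204.7] O [558.7 103. ]
rr [644.4   2.3] O [554.8 106.1]
jaw to go 19.85023449748275 mark press y 14.975482974634645
[[566.52767764  30.42291366  71.23454248]]
[[511.56111493  18.06778118  45.37249316]]
```

```bash
python3 -m creep '[{"linear":[0,0,0],"spin":0.17},{"linear":[0.028,-0.036,0],"spin":0},{"linear":[0.028,-0.036,0],"spin":0},{"linear":[0.028,-0.036,0],"spin":0},{"linear":[0.028,-0.036,0],"spin":0},{"linear":[0.028,-0.036,0],"spin":0},{"linear":[0.028,-0.036,0],"spin":0},{"linear":[0.028,-0.036,0],"spin":0},{"linear":[0.028,-0.036,0],"spin":0},{"linear":[0.028,-0.036,0],"spin":0},{"linear":[0.028,-0.036,0],"spin":0},{"linear":[0,0,0],"spin":0}]' 1 20; python3 -c "
from h import *
s=robot.state();print(R.from_quat(np.array(s['eef_rot'])[[1,2,3,0]]).as_matrix().round(3),s['ee_pos'])"
```

```text
t: 1.65
ee_pos: [434.7, -204.2, 231.3]
eef_rot: [-0.0, 0.996, 0.092, 0.0]
wrist_force: [-0.5, -0.9, -0.4]
gripper_width: -0.3
gripper_force: 0.0
[[ 0.983  0.183  0.   ]
 [ 0.183 -0.983  0.001]
 [ 0.001 -0.001 -1.   ]] [ 434.68638756 -204.19094289  231.29076145]
```

```bash
python3 -m creep '[{"linear":[0.0345,-0.0387,0.01],"spin":0},{"linear":[0.0345,-0.0387,0.02],"spin":0},{"linear":[0.0345,-0.0387,0.03],"spin":0},{"linear":[0.0345,-0.0387,0.03],"spin":0},{"linear":[0.0345,-0.0387,0.03],"spin":0},{"linear":[0,0,0],"spin":0},{"linear":[0,0,0],"spin":0}]'
python3 - <<'E'
from h import *
snap('wrist','w1.png'); snap('top','t1.png')
a=cv2.imread('pics/t1.png')[150:270,205:338]
cv2.imwrite('pics/t1c.png',cv2.resize(a,None,fx=5,fy=5,interpolation=cv2.INTER_CUBIC))
E
```

```text
t: 2.52
ee_pos: [568.6, 11.6, 110.8]
eef_rot: [0.001, 0.996, 0.088, -0.001]
wrist_force: [-0.6, -1.1, 0.8]
gripper_width: -0.2
gripper_force: 0.0
```

View pics/w1.png

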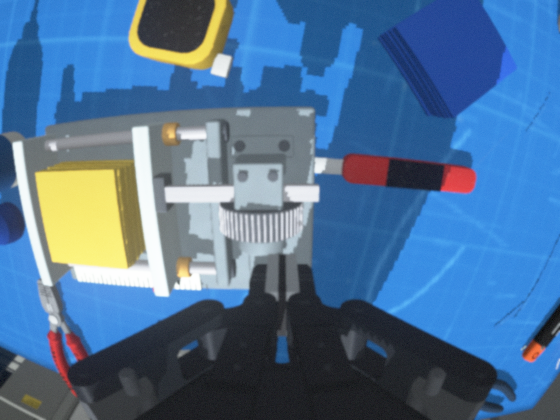

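The wrist view shows the wheel at (262,222), just ahead of the shut fingertips at (283,265). The jaw bar is at (150,210) and the fence at (30,210). Descending now.

```bash
python3 - <<'E'
from h import *
im,d,P=snap('wrist')
for v in(212,217,222,227):
  print(v,pts(P,[[262,v]],[d[v,262]],True).round(1))
E
python3 -m creep '[{"linear":[0.0015,-0.003,0.02],"spin":0},{"linear":[0,-0.003,0.015],"spin":0},{"linear":[0,0,0.002],"spin":0},{"linear":[0,0,0],"spin":0}]'; python3 -m creep '[{"linear":[0,0,0.001],"spin":0},{"linear":[0,0,0.001],"spin":0},{"linear":[0,0,0],"spin":0}]'
```

```text
212 [[582.6  26.5  68. ]]
217 [[580.5  26.   70.8]]
222 [[577.1  25.5  70.3]]
227 [[574.   25.   70.3]]
t: 3.18
ee_pos: [569.3, 19.4, 73.8]
eef_rot: [-0.0, 0.996, 0.088, -0.0]
wrist_force: [0.1, -0.2, 1.4]
gripper_width: -0.1
gripper_force: 0.0
t: 3.55
ee_pos: [569.5, 19.2, 72.4]
eef_rot: [0.0, 0.996, 0.088, 0.0]
wrist_force: [0.1, -0.4, -0.2]
gripper_width: 0.2
gripper_force: 0.0
```

```bash
python3 -m creep '[{"linear":[0.001,0,0.001],"spin":0},{"linear":[0,0,0],"spin":0}]'; python3 -m creep '[{"linear":[0,0,0.001],"spin":0},{"linear":[0,0,0],"spin":0}]'
```

```text
t: 3.8
ee_pos: [570.5, 19.4, 71.2]
eef_rot: [0.0, 0.996, 0.088, 0.0]
wrist_force: [-0.2, 1.1, 0.5]
gripper_width: 0.1
gripper_force: 0.0
t: 4.05
ee_pos: [570.6, 19.5, 71.0]
eef_rot: [0.0, 0.996, 0.088, 0.0]
wrist_force: [-1.8, -0.8, 5.7]
gripper_width: -0.1
gripper_force: 2.8
```

```bash
python3 -m creep '[{"linear":[0,0,0.0005],"spin":0},{"linear":[0,-0.003,0],"spin":0},{"linear":[0,-0.003,0],"spin":0},{"linear":[0,0,0],"spin":0}]';  python3 -m creep '[{"linear":[0,-0.004,0],"spin":0},{"linear":[0,-0.004,0],"spin":0},{"linear":[0,0,0],"spin":0}]'
```

```text
t: 4.55
ee_pos: [569.7, 24.8, 71.0]
eef_rot: [0.001, 0.996, 0.088, 0.0]
wrist_force: [-1.7, -2.2, 9.2]
gripper_width: 0.1
gripper_force: 4.7
t: 4.92
ee_pos: [568.3, 32.9, 70.9]
eef_rot: [0.0, 0.996, 0.088, 0.0]
wrist_force: [-2.6, -1.5, 9.1]
gripper_width: -0.1
gripper_force: 4.4
```

```bash
python3 -m creep '[{"linear":[0,-0.004,0],"spin":0},{"linear":[0,-0.004,0],"spin":0},{"linear":[0,0,0],"spin":0}]'
python3 - <<'E'
from h import *
snap('wrist','w2.png'); snap('scene','s2.png')
a=cv2.imread('pics/s2.png')[165:305,200:370]; a=cv2.resize(a,None,fx=2.8,fy=2.8,interpolation=cv2.INTER_CUBIC)
b=cv2.imread('pics/w2.png')[90:320,0:330]
b=cv2.resize(b,(int(330*392/230)-250,392)) if 0 else cv2.resize(b[:, :190],None,fx=1.7,fy=1.7)
h=max(a.shape[0],b.shape[0]);c=np.zeros((h,a.shape[1]+b.shape[1],3),np.uint8);c[:a.shape[0],:a.shape[1]]=a;c[:b.shape[0],a.shape[1]:]=b
print(c.shape);cv2.imwrite('pics/m2.png',c)
E
```

```text
t: 5.3
ee_pos: [566.4, 41.7, 69.6]
eef_rot: [-0.0, 0.996, 0.089, -0.0]
wrist_force: [-0.1, -0.1, -0.1]
gripper_width: 0.0
gripper_force: 0.0
(392, 799, 3)
```

View pics/m2.png

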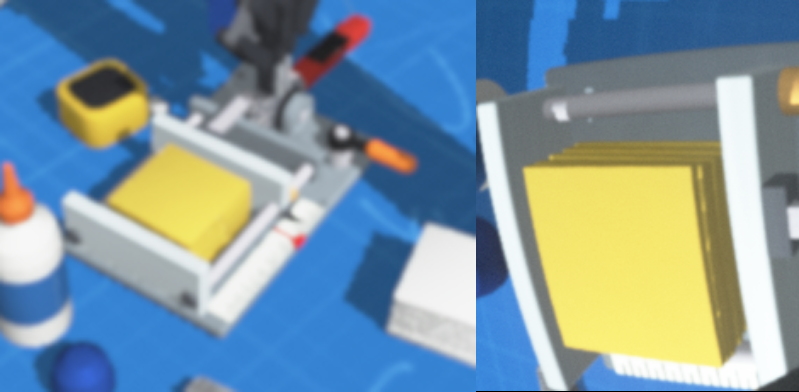

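The scene half shows the pointer at (290,215), still short of the red mark at (295,238). The wrist half shows the jaw bar at (750,230) and the fence at (520,230). I'll rectify the views to measure this properly.

```bash
cat >> h.py <<'E'
YAW=0.174; O=np.array([556.5,107.5])
X=np.array([np.cos(YAW),np.sin(YAW)]);Y=np.array([-X[1],X[0]])
def proj(P,w,fish=False):
    M=cv2.Rodrigues(np.float64(P['rvec']).reshape(3,1))[0]; c=w@M.T+np.float64(P['tvec']).ravel()
    f=210/np.tan(np.radians(P['vertical_fov'])/2)
    r=np.linalg.norm(c[:,:2],axis=1,keepdims=True)
    q=c[:,:2]/r*np.arctan2(r,c[:,2:3]) if fish else c[:,:2]/c[:,2:3]
    return q*f+[P['cx'],P['cy']]
def strip(im,P,xs,ys,z,fish=False):
    a,b=np.meshgrid(ys,xs); w=np.c_[O+b.reshape(-1,1)*X+a.reshape(-1,1)*Y,np.full(a.size,z)]
    uv=proj(P,w,fish).astype(np.float32).reshape(a.shape+(2,))
    return cv2.remap(im,uv[...,0],uv[...,1],cv2.INTER_CUBIC)
E
cat > jaw.py <<'E'
from h import *
import sys
n=sys.argv[1]
out=[]
ys=np.arange(-60,110,.25)
im,d,P=snap('wrist')
s=strip(im,P,np.arange(-20,30,1),ys,60,True); out.append(cv2.resize(s,(680,90)))
w=s.min(2).mean(0); b=w>150
e=np.flatnonzero(np.diff(b.astype(int)));print('wrist z60 white edges',ys[e])
for c in('scene','top'):
    im,d,P=snap(c)
    s=strip(im,P,np.arange(-88,-56,.25),ys,14); out.append(cv2.resize(s[::-1],(680,128)))
    i=s.astype(int); red=(i[...,0]>140)&(i[...,1]<90)&(i[...,2]<90)
    sel=red[(np.arange(-88,-56,.25)<-68)]
    print(c,'red y',ys[np.nonzero(sel)[1]].mean() if sel.any() else None)
    g=i.mean(2); xs=np.arange(-88,-56,.25)
    for x0 in(-82,-80,-78,-76,-74,-72,-70,-68):
        r=g[np.abs(xs-x0)<.8].mean(0); m=(ys>-20)&(ys<40); k=np.argmin(np.where(m&(r>=0),r,999)); print(x0,ys[k],round(r[k]),end='; ')
    print()
cv2.imwrite('pics/'+n,cv2.cvtColor(np.vstack(out),cv2.COLOR_RGB2BGR))
E
python3 jaw.py j1.png
```

```text
wrist z60 white edges [-55.5  -54.   -50.5  -27.    -7.75   4.25  98.5 ]
scene red y 11.519354838709678
-82 18.0 143; -80 15.0 141; -78 12.5 130; -76 11.25 132; -74 11.75 155; -72 11.75 183; -70 11.5 204; -68 -6.0 209; 
top red y 15.075410798122066
-82 18.25 95; -80 13.0 87; -78 15.0 100; -76 15.5 136; -74 15.75 165; -72 15.5 168; -70 -0.25 156; -68 -0.25 114;
```

View pics/j1.png

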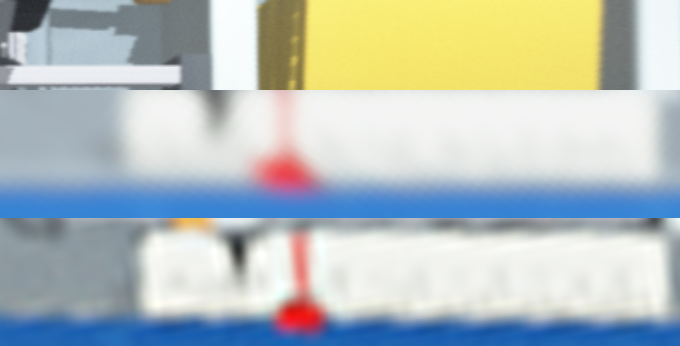

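Relative to the mark, the rectified top view puts the pointer at y = -0.25 against 15.5, so about 15.5 mm to go. Next strokes.

```bash
python3 -m creep '[{"linear":[0,0,-0.006],"spin":0},{"linear":[0,0.012,0],"spin":0},{"linear":[0,0.012,0],"spin":0},{"linear":[0,0,0],"spin":0},{"linear":[0,0,0.006],"spin":0},{"linear":[0,0,0],"spin":0}]'; python3 -m creep '[{"linear":[0,-0.004,0],"spin":0},{"linear":[0,-0.004,0],"spin":0},{"linear":[0,-0.004,0],"spin":0},{"linear":[0,-0.004,0],"spin":0},{"linear":[0,-0.002,0],"spin":0},{"linear":[0,0,0],"spin":0}]'; python3 jaw.py j2.png
```

```text
t: 6.3
ee_pos: [571.3, 17.2, 70.6]
eef_rot: [0.0, 0.996, 0.088, 0.0]
wrist_force: [-2.2, -2.2, 8.7]
gripper_width: 0.0
gripper_force: 4.5
t: 7.05
ee_pos: [568.0, 35.7, 70.6]
eef_rot: [0.0, 0.996, 0.089, 0.0]
wrist_force: [-1.4, -0.3, 9.1]
gripper_width: 0.3
gripper_force: 4.3
wrist z60 white edges [-56.5  -24.75  -2.75   9.5   98.5 ]
scene red y 11.636824324324325
-82 17.5 142; -80 15.0 141; -78 12.75 130; -76 11.5 132; -74 11.75 155; -72 11.5 183; -70 11.5 205; -68 0.25 216; 
top red y 15.08559622195986
-82 18.5 95; -80 12.75 87; -78 14.75 102; -76 15.5 137; -74 15.75 163; -72 15.5 167; -70 5.0 142; -68 5.0 113;
```

```bash
python3 -m creep '[{"linear":[0,0,-0.006],"spin":0},{"linear":[0,0.009,0],"spin":0},{"linear":[0,0.009,0],"spin":0},{"linear":[0,0,0],"spin":0},{"linear":[0,0,0.006],"spin":0},{"linear":[0,0,0],"spin":0}]'; python3 -m creep '[{"linear":[0,-0.004,0],"spin":0},{"linear":[0,-0.004,0],"spin":0},{"linear":[0,-0.004,0],"spin":0},{"linear":[0,-0.004,0],"spin":0},{"linear":[0,-0.002,0],"spin":0},{"linear":[0,0,0],"spin":0}]'; python3 jaw.py j3.png
python3 - <<'E'
from h import *
for c in('scene','top'):
    P=robot.camera_params(c);o,_=rays(P,[0,0]);p=np.append(O-70*X+15*Y,14)
    v=o-p;print(c,'press-y shift per mm height (apparent moves)',-(v[:2]@Y)/v[2],'press-x',-(v[:2]@X)/v[2])
E
```

```text
t: 7.95
ee_pos: [571.3, 17.2, 70.6]
eef_rot: [0.0, 0.996, 0.088, 0.0]
wrist_force: [-2.0, -2.3, 9.4]
gripper_width: 0.1
gripper_force: 4.6
t: 8.7
ee_pos: [568.0, 35.5, 70.6]
eef_rot: [0.0, 0.996, 0.089, 0.0]
wrist_force: [-1.9, -0.3, 8.7]
gripper_width: 0.2
gripper_force: 4.5
wrist z60 white edges [-56.75 -20.25   2.5   14.5   98.5 ]
scene red y 11.487012987012987
-82 17.5 142; -80 15.0 141; -78 12.5 130; -76 11.25 132; -74 11.5 154; -72 11.25 179; -70 10.75 198; -68 6.0 204; 
top red y 15.062277580071175
-82 18.25 94; -80 13.0 87; -78 14.75 102; -76 15.5 136; -74 15.5 164; -72 14.75 167; -70 10.75 111; -68 10.5 74; 
scene press-y shift per mm height (apparent moves) -0.779101982014218 press-x 0.4480629128470883
top press-y shift per mm height (apparent moves) 0.010036700262596713 press-x 0.06377982695104033
```

```bash
python3 -m creep '[{"linear":[0,0,-0.006],"spin":0},{"linear":[0,0.009,0],"spin":0},{"linear":[0,0.007,0],"spin":0},{"linear":[0,0,0],"spin":0},{"linear":[0,0,0.006],"spin":0},{"linear":[0,0,0],"spin":0}]'; python3 -m creep '[{"linear":[0,-0.004,0],"spin":0},{"linear":[0,-0.004,0],"spin":0},{"linear":[0,-0.004,0],"spin":0},{"linear":[0,0,0],"spin":0},{"linear":[0,0,0],"spin":0}]'; python3 jaw.py j4.png
```

```text
t: 9.6
ee_pos: [570.9, 19.3, 70.8]
eef_rot: [0.0, 0.996, 0.088, 0.0]
wrist_force: [-2.4, -1.9, 10.7]
gripper_width: -0.0
gripper_force: 5.5
t: 10.22
ee_pos: [568.8, 31.3, 70.9]
eef_rot: [0.0, 0.996, 0.088, 0.0]
wrist_force: [-2.0, -1.0, 11.1]
gripper_width: 0.2
gripper_force: 5.6
wrist z60 white edges [-58.75 -18.5    5.75  18.    98.25]
scene red y 11.577181208053691
-82 18.0 142; -80 15.25 141; -78 12.75 130; -76 11.5 132; -74 11.75 153; -72 11.25 176; -70 11.0 187; -68 10.0 184; 
top red y 15.08949530516432
-82 18.5 94; -80 13.0 88; -78 14.75 99; -76 15.5 131; -74 15.5 151; -72 15.0 146; -70 15.0 125; -68 14.75 101;
```

View pics/j4.png

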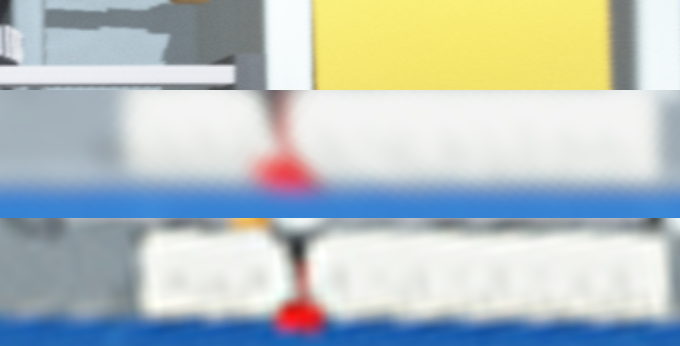

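The rectified top view puts the pointer at column 298 against the red line at about 301, so it is within 1 mm. I'll refine this sub-pixel, with the colours separated.

```bash
cat > fine.py <<'E'
from h import *
xs=np.arange(-88,-56,.25); ys=np.arange(-60,110,.25)
for c in('top','scene'):
    ims=[];
    for _ in range(3):
        im,d,P=snap(c); ims.append(im.astype(np.float32))
    s=strip(np.mean(ims,0),P,xs,ys,14); m=(ys>3)&(ys<27)
    def cen(w):
        w=np.clip(w-np.percentile(w,50)-.25*(w.max()-np.percentile(w,50)),0,None); return (w*ys[m]).sum()/w.sum()
    for x0 in(-80,-78,-76,-74,-72,-71,-70,-69,-68):
        r=s[np.abs(xs-x0)<.6].mean(0)[m]
        print(c,x0,'red %.2f (%.0f)'%(cen(r[:,0]-r[:,1]),(r[:,0]-r[:,1]).max()),'dark %.2f (%.0f)'%(cen(255-r[:,0]),r[:,0].min()))
E
python3 fine.py
```

```text
top -80 red 14.92 (216) dark 10.41 (172)
top -78 red 15.14 (142) dark 13.39 (188)
top -76 red 15.72 (71) dark 14.86 (178)
top -74 red 15.70 (53) dark 14.88 (186)
top -72 red 15.77 (58) dark 14.29 (181)
top -71 red 15.72 (58) dark 14.19 (170)
top -70 red 15.68 (57) dark 14.25 (158)
top -69 red 15.67 (54) dark 14.25 (148)
top -68 red 15.71 (44) dark 14.23 (127)
scene -80 red 12.15 (110) dark 21.10 (149)
scene -78 red 11.41 (158) dark 22.69 (188)
scene -76 red 10.90 (155) dark 22.25 (216)
scene -74 red 10.83 (113) dark 19.63 (225)
scene -72 red 11.10 (71) dark 11.54 (224)
scene -71 red 11.20 (56) dark 10.71 (222)
scene -70 red 11.16 (48) dark 10.09 (220)
scene -69 red 11.03 (44) dark 9.54 (216)
scene -68 red 10.79 (42) dark 9.20 (211)
```

```bash
python3 -m creep '[{"linear":[0,-0.002,0],"spin":0},{"linear":[0,0,0],"spin":0},{"linear":[0,0,-0.015],"spin":0},{"linear":[0,0,-0.015],"spin":0},{"linear":[0,0,0],"spin":0}]'
python3 - <<'E'
from h import *
P=robot.camera_params('wrist'); o,d=rays(P,[P['cx'],P['cy']],True);s=robot.state()
Rm=R.from_quat(np.array(s['eef_rot'])[[1,2,3,0]]).as_matrix()
print(o,d,s['ee_pos'],'cam in tool',(o-s['ee_pos'])@Rm,'axis',d@Rm)
m=np.append(O-72*X+15.5*Y,14);print('mark',m,'tool shift to put cam over it',(m-o)@Rm)
E
```

```text
t: 11.3
ee_pos: [569.1, 33.5, 101.3]
eef_rot: [-0.0, 0.996, 0.088, 0.002]
wrist_force: [0.1, -0.2, 0.5]
gripper_width: 0.3
gripper_force: 0.0
[644.82921736  48.25059953 242.87842662] [[-0.29624989 -0.05208591 -0.95368919]] [569.07086522  33.53784698 101.31842714] cam in tool [  77.59182824   -1.12154145 -141.32684385] axis [[-0.30366818 -0.00107002  0.95277725]]
mark [482.90377734 110.30107306  14.        ] tool shift to put cam over it [-149.17224355  -89.62465939  228.40863764]
```

```bash
python3 -m creep '[{"linear":[-0.03,-0.0225,0],"spin":0},{"linear":[-0.03,-0.0225,0],"spin":0},{"linear":[-0.03,-0.0225,0],"spin":0},{"linear":[-0.03,-0.0225,0.015],"spin":0},{"linear":[0,0,0.01],"spin":0},{"linear":[0,0,0],"spin":0},{"linear":[0,0,0],"spin":0}]'
python3 - <<'E'
from h import *
im,d,P=snap('wrist','w5.png'); u=proj(P,np.array([np.append(O-72*X+15.5*Y,14)]),True)[0];print(u)
x,y=u.astype(int);a=cv2.imread('pics/w5.png')[max(0,y-60):y+60,max(0,x-80):x+80]
cv2.imwrite('pics/w5c.png',cv2.resize(a,None,fx=5,fy=5,interpolation=cv2.INTER_CUBIC))
E
```

```text
t: 12.18
ee_pos: [435.2, 100.4, 74.9]
eef_rot: [-0.0, 0.996, 0.088, 0.0]
wrist_force: [0.5, 0.2, -0.5]
gripper_width: -0.1
gripper_force: 0.0
[281.61970878 153.97895596]
```

View pics/w5c.png

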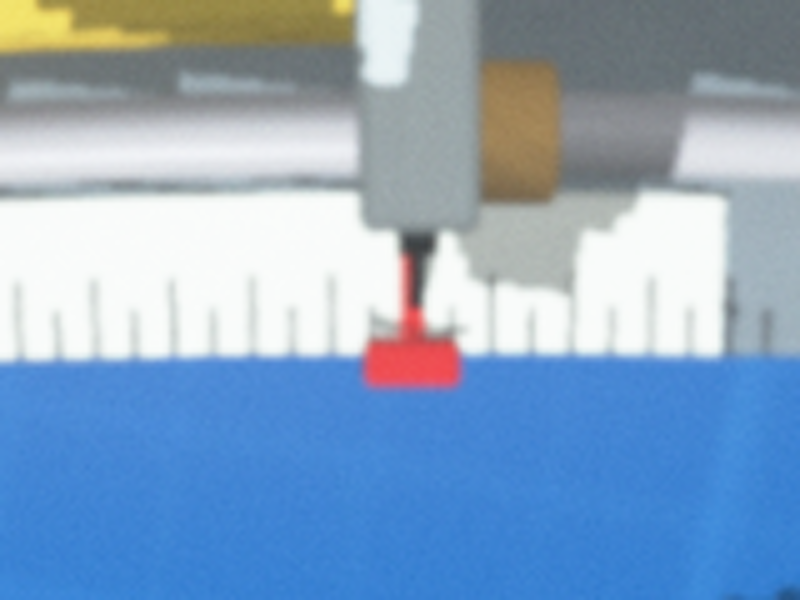

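The near view (7.9 px/mm) shows the pointer centre at column 418 and the red line at 413, so about 0.6 mm short. I'll do one more roll of 2 mm along the rim.

```bash
python3 -m creep '[{"linear":[0,0,-0.025],"spin":0},{"linear":[0.03,0.024,0],"spin":0},{"linear":[0.03,0.024,0],"spin":0},{"linear":[0.03,0.024,0],"spin":0},{"linear":[0.03,0.024,0],"spin":0},{"linear":[0,0,0],"spin":0},{"linear":[0,0,0.022],"spin":0},{"linear":[0,0,0],"spin":0}]'; python3 -m creep '[{"linear":[0,0,0.004],"spin":0},{"linear":[0,0,0.004],"spin":0},{"linear":[0,0,0],"spin":0}]'
```

```text
t: 13.22
ee_pos: [567.3, 27.4, 76.5]
eef_rot: [-0.0, 0.996, 0.088, -0.002]
wrist_force: [-1.7, -0.8, -0.1]
gripper_width: -0.2
gripper_force: 0.0
t: 13.6
ee_pos: [569.4, 27.6, 71.0]
eef_rot: [0.0, 0.996, 0.088, 0.001]
wrist_force: [-1.7, -0.6, 5.7]
gripper_width: 0.1
gripper_force: 3.3
```

```bash
python3 -m creep '[{"linear":[0,0,0.0005],"spin":0},{"linear":[0,-0.001,0],"spin":0},{"linear":[0,-0.001,0],"spin":0},{"linear":[0,0,0],"spin":0},{"linear":[0,0,0],"spin":0}]'; python3 -m creep '[{"linear":[0,0,-0.015],"spin":0},{"linear":[0,0,-0.015],"spin":0},{"linear":[-0.03,-0.0225,0],"spin":0},{"linear":[-0.03,-0.0225,0],"spin":0},{"linear":[-0.03,-0.0225,0],"spin":0},{"linear":[-0.03,-0.0225,0.015],"spin":0},{"linear":[0,0,0.01],"spin":0},{"linear":[0,0,0],"spin":0},{"linear":[0,0,0],"spin":0}]'
cat > near.py <<'E'
from h import *
import sys
im,d,P=snap('wrist',sys.argv[1]+'.png'); u=proj(P,np.array([np.append(O-72*X+15.5*Y,14)]),True)[0];print(u)
x,y=u.astype(int);a=cv2.imread('pics/'+sys.argv[1]+'.png')
b=a[y-30:y+30,x-40:x+40];b=cv2.resize(b,None,fx=6,fy=6,interpolation=cv2.INTER_CUBIC)
c=cv2.resize(a[:,280-157:],None,fx=.72,fy=.857) if 0 else cv2.resize(a[60:420,200:520],(320,360))
cv2.imwrite('pics/'+sys.argv[1]+'c.png',np.hstack([b,c]))
E
python3 near.py w6
```

```text
t: 14.22
ee_pos: [569.3, 28.5, 70.9]
eef_rot: [0.001, 0.996, 0.088, 0.001]
wrist_force: [-2.9, -2.3, 9.9]
gripper_width: -0.0
gripper_force: 4.8
t: 15.35
ee_pos: [436.1, 96.5, 74.8]
eef_rot: [-0.0, 0.996, 0.088, 0.001]
wrist_force: [0.1, 0.5, -0.4]
gripper_width: -0.6
gripper_force: 0.0
[275.28998    154.45534424]
```

View pics/w6c.png

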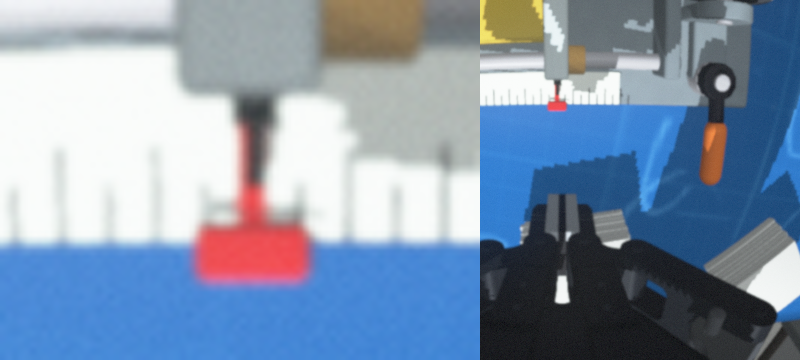

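The near view shows the pointer at column 254 and the red line at 252, about 0.2 mm off, which is good enough. The lever grip is at wrist pixel (433,215). Before swinging it I'll check the grip and the nearby white blocks.

Run:
```python
from h import *
im,d,P=snap('wrist'); 
i=im.astype(int);m=((i[...,0]>180)&(i[...,1]>70)&(i[...,1]<160)&(i[...,2]<90)).astype(np.uint8)
n,l,st,ce=cv2.connectedComponentsWithStats(m)
for k in range(1,n):
    if st[k,4]>80:
        w=plane(P,ce[k],40,True)[0]; q=w[:2]-O; print(ce[k],st[k,4],w,'press',q@X,q@Y)
im,d,P=snap('top')
vv,uu=np.mgrid[255:320:1,255:400:1]
p=pts(P,np.c_[uu.ravel(),vv.ravel()],d[255:320,255:400]); p=p[(p[:,2]>15)&(p[:,2]<150)]
for a in (p[p[:,1]>20],p[p[:,1]<=20]): print(len(a),np.percentile(a,[2,98],axis=0).round() if len(a) else '')
s=robot.state();Rm=R.from_quat(np.array(s['eef_rot'])[[1,2,3,0]]).as_matrix()
t=np.append(O-100*X-133.5*Y,30);print(t,(t-s['ee_pos'])@Rm,s['joints'])
```

```text
[276.83928571 164.3125    ] 112 [481.28822764 108.60638164  40.        ] press -73.884545762062 14.110587492237933
[430.18518519 196.69135802] 162 [479.77956489  14.53194025  40.        ] press -91.65690794695587 -78.28215967264825
0 
1063 [[ 316. -140.   23.]
 [ 403.  -52.   48.]]
[481.12194831 -41.29650306  30.        ] [ 20.75074791 143.62430686  44.58676893] [-0.02849591  0.40780974 -0.30827821  2.18417209  0.22252482  0.57741925
 -1.89538637]
```

Run:
```python
from h import *
P=robot.camera_params('wrist')
for uv,z in(((431,187),40),((433,215),40),((431,243),40),((437,143),45)):
    w=plane(P,uv,z,True)[0];q=w[:2]-O;print(uv,w.round(1),'press',(q@X).round(1),(q@Y).round(1))
s=robot.state();Rm=R.from_quat(np.array(s['eef_rot'])[[1,2,3,0]]).as_matrix()
piv=np.array([-62,-83]);c=s['ee_pos'];last=c
for f,h in[(-.26,42),(-.26,26)]+[(a,25) for a in np.arange(-.1,1.06,.15)]:
    q=piv+48*np.array([-np.cos(f),np.sin(f)])-h*np.array([np.sin(f),np.cos(f)])
    w=np.append(O+q[0]*X+q[1]*Y,30);print(round(f,2),h,w.round(1),'tool step',((w-last)@Rm).round(1));last=w
```

```text
(431, 187) [485.3  15.9  40. ] press -86.0 -77.9
(433, 215) [468.5   8.9  40. ] press -103.7 -81.8
(431, 243) [450.3   3.9  40. ] press -122.6 -83.7
(437, 143) [511.7  22.   45. ] press -59.0 -76.5
-0.26 42 [483.9 -43.3  30. ] tool step [ 23.2 146.1  44.6]
-0.26 26 [477.2 -28.8  30. ] tool step [ -4.1 -15.5  -0. ]
-0.1 25 [470.4 -22.   30. ] tool step [-5.5 -7.8 -0. ]
0.05 25 [465.3 -15.7  30. ] tool step [-3.9 -7.1 -0. ]
0.2 25 [461.2  -8.7  30. ] tool step [-2.8 -7.6 -0. ]
0.35 25 [458.2  -1.2  30. ] tool step [-1.6 -7.9 -0. ]
0.5 25 [456.3   6.7  30. ] tool step [-0.4 -8.1 -0. ]
0.65 25 [455.7  14.8  30. ] tool step [ 0.8 -8.1  0. ]
0.8 25 [456.3  22.9  30. ] tool step [ 2.  -7.9  0. ]
0.95 25 [458.   30.8  30. ] tool step [ 3.1 -7.5  0. ]
```

```bash
python3 -m creep '[{"linear":[0.004,0.029,0],"spin":0},{"linear":[0.004,0.029,0],"spin":0},{"linear":[0.005,0.029,0],"spin":0},{"linear":[0.005,0.029,0],"spin":0},{"linear":[0.005,0.03,0],"spin":0},{"linear":[0,0,0],"spin":0},{"linear":[0,0,0.015],"spin":0},{"linear":[0,0,0.015],"spin":0},{"linear":[0,0,0.015],"spin":0},{"linear":[0,0,0],"spin":0}]' ; python3 -m creep '[{"linear":[-0.002,-0.006,0],"spin":0},{"linear":[-0.002,-0.006,0],"spin":0},{"linear":[0,-0.004,0],"spin":0},{"linear":[0,0,0],"spin":0}]'
```

```text
t: 16.75
ee_pos: [481.7, -42.2, 27.6]
eef_rot: [-0.0, 0.996, 0.089, -0.002]
wrist_force: [-0.2, -0.3, -0.3]
gripper_width: -0.1
gripper_force: 0.0
t: 17.25
ee_pos: [476.4, -27.4, 29.6]
eef_rot: [0.0, 0.996, 0.089, 0.0]
wrist_force: [-0.3, -0.4, -0.3]
gripper_width: -0.2
gripper_force: 0.0
```

```bash
python3 -m creep '[{"linear":[-0.003,-0.004,0],"spin":0},{"linear":[-0.0025,-0.004,0],"spin":0},{"linear":[-0.002,-0.0035,0],"spin":0},{"linear":[-0.002,-0.0035,0],"spin":0},{"linear":[0,0,0],"spin":0}]'; python3 -m creep '[{"linear":[-0.0014,-0.0038,0],"spin":0},{"linear":[-0.0014,-0.0038,0],"spin":0},{"linear":[-0.0008,-0.004,0],"spin":0},{"linear":[-0.0008,-0.004,0],"spin":0},{"linear":[0,0,0],"spin":0}]';  python3 -m creep '[{"linear":[0,-0.004,0],"spin":0},{"linear":[0,-0.004,0],"spin":0},{"linear":[0.0004,-0.004,0],"spin":0},{"linear":[0.0004,-0.004,0],"spin":0},{"linear":[0,0,0],"spin":0}]'
```

```text
t: 17.88
ee_pos: [464.2, -14.5, 29.3]
eef_rot: [0.0, 0.996, 0.089, -0.0]
wrist_force: [-0.4, -0.3, -0.1]
gripper_width: -0.1
gripper_force: 0.0
t: 18.5
ee_pos: [456.8, 0.3, 29.2]
eef_rot: [-0.0, 0.996, 0.089, -0.0]
wrist_force: [1.4, -0.4, 0.5]
gripper_width: 0.0
gripper_force: 0.2
t: 19.12
ee_pos: [455.0, 16.3, 29.2]
eef_rot: [-0.0, 0.996, 0.089, -0.0]
wrist_force: [-0.1, -1.1, 0.4]
gripper_width: -0.2
gripper_force: 0.2
```

```bash
cat > lev.py <<'E'
from h import *
s=robot.state();q=s['ee_pos'][:2]-O;print('tcp press',(q@X).round(1),(q@Y).round(1))
for c in('top','scene','wrist'):
    im,d,P=snap(c);i=cv2.cvtColor(im,cv2.COLOR_RGB2HSV).astype(int)
    m=(i[...,0]>5)&(i[...,0]<16)&(i[...,1]>170)&(i[...,2]>110)
    v,u=np.nonzero(m);w=plane(P,np.c_[u,v],40,c=='wrist')[:,:2]-O;a=np.c_[w@X,w@Y]
    r=np.hypot(a[:,0]+62,a[:,1]+82); a=a[(r>20)&(r<75)]
    if len(a)>4:
        g=a.mean(0);print(c,len(a),g.round(1),'angle',round(np.arctan2(g[1]+81,-(g[0]+61))+.26,2),'r',np.hypot(*(g+[61,81])).round(1))
E
python3 lev.py
```

```text
tcp press -115.8 -72.2
scene 49 [-93.2 -60.8] angle 0.82 r 38.0
wrist 316 [-101.4  -55. ] angle 0.83 r 48.0
```

```bash
python3 -m creep '[{"linear":[0.002,-0.0034,0],"spin":0},{"linear":[0.0024,-0.0032,0],"spin":0},{"linear":[0.0026,-0.003,0],"spin":0},{"linear":[0.0028,-0.0028,0],"spin":0},{"linear":[0,0,0],"spin":0}]'; python3 lev.py
```

```text
t: 19.9
ee_pos: [462.9, 30.2, 29.2]
eef_rot: [-0.0, 0.996, 0.089, 0.0]
wrist_force: [-1.8, -0.6, -0.7]
gripper_width: -0.2
gripper_force: 0.4
tcp press -105.6 -59.9
scene 36 [-85.2 -50.7] angle 1.16 r 38.8
wrist 395 [-87.6 -49.9] angle 1.12 r 40.9
```

```bash
python3 -m creep '[{"linear":[0.003,-0.0025,0],"spin":0},{"linear":[0.003,-0.002,0],"spin":0},{"linear":[0,0,0],"spin":0}]'; python3 lev.py;  python3 -m creep '[{"linear":[0.002,-0.0012,0],"spin":0},{"linear":[0,0,0],"spin":0}]'
```

```text
t: 20.42
ee_pos: [468.0, 35.6, 29.2]
eef_rot: [-0.0, 0.996, 0.089, 0.0]
wrist_force: [-1.4, -0.5, -0.4]
gripper_width: -0.1
gripper_force: 0.4
tcp press -99.6 -55.5
scene 38 [-81.8 -46. ] angle 1.3 r 40.7
wrist 731 [-79.6 -51.2] angle 1.27 r 35.2
t: 20.82
ee_pos: [469.5, 36.7, 29.2]
eef_rot: [0.0, 0.996, 0.088, -0.0]
wrist_force: [-2.5, 0.2, 1.2]
gripper_width: -0.3
gripper_force: 0.7
```

Not against the stop yet; continuing until the force rises.

```bash
python3 -m creep '[{"linear":[0.002,-0.0012,0],"spin":0},{"linear":[0,0,0],"spin":0}]';python3 -m creep '[{"linear":[0.002,-0.0012,0],"spin":0},{"linear":[0,0,0],"spin":0}]'; python3 lev.py
```

```text
t: 21.08
ee_pos: [470.1, 37.4, 29.0]
eef_rot: [0.001, 0.996, 0.088, -0.001]
wrist_force: [-4.4, -0.9, 2.7]
gripper_width: -0.1
gripper_force: 2.5
t: 21.32
ee_pos: [470.3, 37.7, 28.8]
eef_rot: [0.001, 0.996, 0.088, -0.003]
wrist_force: [-7.9, -5.9, 6.9]
gripper_width: 0.3
gripper_force: 4.7
tcp press -97.0 -53.8
scene 34 [-79.5 -44.9] angle 1.36 r 40.5
wrist 736 [-78.4 -49.8] angle 1.32 r 35.8
```

The arm has stalled with the force rising, so the lever is at its stop. One last nudge, then back off and look.

```bash
python3 -m creep '[{"linear":[0.0015,-0.001,0],"spin":0},{"linear":[0,0,0],"spin":0},{"linear":[0,0,0],"spin":0}]'; python3 -m creep '[{"linear":[-0.008,0.005,0],"spin":0},{"linear":[-0.016,0.01,0],"spin":0},{"linear":[-0.01,0.006,0],"spin":0},{"linear":[0,0,-0.03],"spin":0},{"linear":[0,0,-0.02],"spin":0},{"linear":[0.004,-0.03,0],"spin":0},{"linear":[0.004,-0.03,0],"spin":0},{"linear":[0,-0.02,0],"spin":0},{"linear":[0,0,0],"spin":0},{"linear":[0,0,0],"spin":0}]'; python3 lev.py; python3 near.py w7
```

```text
t: 21.85
ee_pos: [470.4, 37.9, 28.7]
eef_rot: [0.002, 0.996, 0.087, -0.004]
wrist_force: [-10.5, -8.6, 9.7]
gripper_width: -0.2
gripper_force: 6.5
t: 23.1
ee_pos: [438.4, 93.5, 79.2]
eef_rot: [0.0, 0.996, 0.088, -0.0]
wrist_force: [0.2, -0.3, 0.0]
gripper_width: -0.0
gripper_force: 0.0
tcp press -118.7 6.7
wrist 243 [-74.5 -53.6] angle 1.37 r 30.5
[269.91067762 156.0986652 ]
```

View pics/w7c.png

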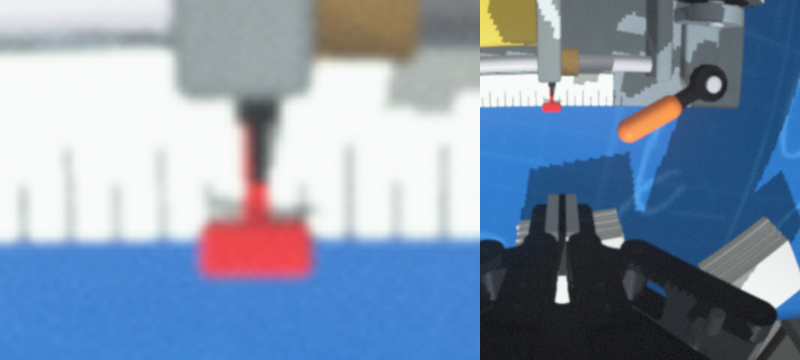

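The pointer (column 257) stands on the red line (256). The lever points about 60° to the +y side, which is its stop, and the hand touches nothing. Handing in.

```bash
python3 -c "
from plant import robot
print(robot.close_job())"
```

```text
the job is handed in; nothing more can be done
None
```

The job is handed in at about 23 s: the pointer stands at the red mark to within about 0.2 mm, the orange lever is pushed to its stop, and the hand is clear of everything.

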